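Scrub the cup, then hold the brush through the dish rack to drip

TASK

Scrub the blue cup with the long brush that stands in it: two strokes, each raising the brush's lower end more than half-way up the inside of the cup and bringing it back down to the bottom. Then take the brush out, tilt it and pass it head first and slanting down through the narrow opening in the middle of the dish rack's front grid, under the upper tier, until the whole head is well inside the rack over the drip tray, and finish still holding it there by its handle, still and touching nothing but your fingers. The cup stays standing in its place, and the other things on the counter are left alone.

Things in the scene. Friction and masses are not known exactly. Their poses are not given: they have to be found in the camera images.
- brush_grip (a point): Middle of the wooden handle of the long brush; z runs along the brush from head to handle end. The brush (90 g, 240 mm long, round all along) stands upright on the flat end of its head in the cup. Handle 24 mm thick, 90 mm long (45 mm either side of this point), then a steel stem 12 mm thick, 95 mm long, then a stiff ribbed white head, 44 mm across, 55 mm long.
- brush_tip (a point): Centre of the flat lower end of the brush head, 195 mm from brush_grip along the brush; same axes.
- brush_neck (a point): Where the stem enters the brush head, 55 mm above brush_tip and 140 mm below brush_grip along the brush; same axes.
- cup: Blue enamel cup (loose, about 300 g), 90 mm outer diameter and 90 mm high, wall 3 mm, with an ear handle on its own +y side. Origin at the centre of its underside, z up; the inner floor is 4 mm above the origin, the inside about 82 mm wide.
- rack_opening (a point): Centre of the opening in the middle of the dish rack's front grid. Its x axis runs level into the rack (away from the robot), y level along the grid, z up. The clear opening is 76 mm wide (y) and 112 mm high (z), its centre 145 mm above the counter; the wires round it are 8 mm thick, the rest of the front is barred.
- rack: Fixed two-tier steel wire dish rack, 240 mm wide (y) and 200 mm deep (x); origin on the counter under the middle of its front grid, axes as rack_opening's. Upper tier of wires 205 mm above the counter, with an upturned bowl on its right rear part (-y) up to 245 mm; floor of the white drip tray 12 mm above the counter.
- board: White square plastic cutting board 220 x 220 x 12 mm, flat on the counter; origin at the centre of its underside. To be left alone.
- strainer: Stainless tea strainer lying upside down on the cutting board, bowl 72 mm wide and 30 mm high, handle out to 130 mm along its own -x; origin under the bowl's centre. To be left alone.
- mortar: Clay mortar 116 mm wide, 75 mm high, with a wooden pestle leaning out of it up to 135 mm high; origin at the centre of its underside. To be left alone.
- caddy: Plastic seasoning caddy with press-button lid, 94 x 134 x 85 mm; origin at the centre of its underside. To be left alone.
Things that resemble listed ones, but are neither listed nor needed, are in the scene too. There is more than one size of the part that bears brush_grip; the job needs the smaller.

How it is judged:
On the way, in this order (a step that is already met when the one before it is completed fails the run):
1. first stroke: the brush's lower end, inside the cup, rises more than 40 mm above the cup's underside (horizontal distance between brush_tip and cup below 0.04 m and z of brush_tip in the frame of cup between 0.04 and 0.089 m), for 0.06 s.
2. first stroke: the brush's lower end, inside the cup, comes back within 20 mm of the cup's underside (16 mm of its floor) (horizontal distance between brush_tip and cup below 0.04 m and z of brush_tip in the frame of cup below 0.089 m and z of brush_tip in the frame of cup below 0.02 m), for 0.06 s.
3. second stroke: the brush's lower end, inside the cup, rises more than 40 mm above the cup's underside (all of step 1), for 0.06 s.
4. second stroke: the brush's lower end, inside the cup, comes back within 20 mm of the cup's underside (16 mm of its floor) (all of step 2), for 0.06 s.
At the end, for the whole second after the job is handed in: Brush held still in the fingers, 20 to 80 degrees off upright, handle middle in front of the grid; head inside the rack (stem end over 20 mm, lower end 50 to 200 mm past the grid), under the tier, 8 mm or more over the tray, touching no rack. Cup upright, within 50 mm of its start (y of brush_grip in the frame of rack_opening between -0.07 and 0.07 m and x of brush_grip in the frame of rack_opening below 0 m and x of brush_neck in the frame of rack_opening above 0.02 m and x of brush_tip in the frame of rack_opening between 0.05 and 0.2 m and y of brush_neck in the frame of rack_opening between -0.1 and 0.1 m and y of brush_tip in the frame of rack_opening between -0.1 and 0.1 m and z of brush_neck in the frame of rack_opening below 0.05 m and z of brush_tip in the frame of rack_opening above -0.125 m and angle between brush_grip's own z axis and vertical between 0.35 and 1.4 rad and contact force between brush and rack below 0.2 N and contact force between the fingers and brush above 1 N and linear speed of brush below 0.03 m/s and angle between cup's own z axis and vertical below 0.1 rad and height (world z) of cup below 0.006 m and distance of cup from where it was at the start of the episode below 0.05 m); the arm keeps its last pose, push and grip.
It fails at once if the cup is tipped over (angle between cup's own z axis and vertical above 0.5 rad).
It fails at once if a bystander is moved more than 30 mm (distance of any of board, strainer, mortar, caddy from where it was at the start of the episode above 0.03 m).
It also fails if it takes over 48 s, if anything falls off the work surface, if the arm or the gripper's body presses on something with over 40 N, if the wrist force passes 120 N, or if a joint passes its speed limit or range.

ROBOT

A 6-joint arm with a two-finger parallel gripper is mounted at the origin on the work surface. World frame = base frame: x ahead of the robot, y to its left, z up, the work surface at z = 0. Lengths are in m, angles in rad, forces in N, time in s.
With the tool pointing down it reaches from about 0.25 to 0.725 m from the base axis. Payload 9.7 kg.
Tool frame: the origin (TCP) lies on the centre line of the jaws, within the pads' length; the fingertips stand 25 mm ahead of it and the grasp point (between the pads) lies 6 mm ahead of it; z points along the fingers, y is the direction in which the jaws open and shut (so a half turn about z gives the same grasp; the last joint's range is limited). The gripper opens to 85 mm and grips with 20 to 120 N. Pads are 22 mm wide; open, the fingers measure 114 mm over their backs; the gripper's body (76 mm by 85 mm) begins 54 mm behind the grasp point. The pads swing forward as they close: fully open they stand 13 mm farther back than shut.
Start: joints at [1.216, 0.087, 0.176, 1.66, 0, 1.571], TCP at [0.191, 0.516, 0.256] pointing down, gripper open.
Joint ranges: [-3.13, 3.13], [-0.85, 1.81], [-1.15, 1.24], [-2.2, 2.28], [-1.44, 1.52], [-3.14, 3.14]. Speed limits (rad/s): [2.22, 2.22, 2.57, 3.14, 3.14, 3.14].

INTERFACE

Orientations are given as [roll, pitch, yaw] about the fixed x, y, z axes, in that order (R = Rz(yaw) Ry(pitch) Rx(roll)).
In Python, from bench import ctrl, eyes, finder gives the robot as it stands. The module is installed in compiled form; this text tells all that it offers.
- The arm moves only by the tool step_arm, never from a script. Its argument "rows" is a list that holds one entry, the list of rows, each a list of 5 numbers: the gripper command: -1 is fully open, 1 is shut, values between are in proportion, then the shift along the tool's x, y, z in cm, then the turn about the tool's z in rad. A call has 1 to 8 rows; each row shifts and turns the commanded pose from where the row before left it, along the tool's axes as they then stand; what a row does not reach is not made up. A row lasts 1/8 s, in which the tool goes at most 62.5 mm and 10.7 degrees, less where a joint would pass 70% of its speed; a pose out of reach is approached as far as the arm can. A call with a gripper value outside its range is refused whole. The fingers move at their own pace and stop on an object; the grip force is fixed at half the most. Time passes only in rows, so rows that do not move let the fingers close. It gives the time, the measured TCP pose, the force and the opening at its end, in the units of the state.
- ctrl.get_state(): the state, without advancing time (a new reading comes with each control period).
- eyes.read_camera(name): name is "side" or "top"; returns the picture (480x640x3 uint8, red, green, blue); there is no depth.
- eyes.camera_info(name): a dict with "mtx" (3x3 intrinsics, pixels), "k1" (the pictures are not rectified: a ray, as slopes to the right and down, at radius r is drawn at 1 + k1 r^2 times it, then the intrinsics apply), "R" (3x3) and "t" (3): a world point X has camera coordinates R X + t. Camera axes: x right, y down, z forward; pixel columns grow to the right and rows downward; lengths in m; the calibration is good to about 2 mm. A picture is of the moment at which its call begins. camera_info takes no time and is no camera call.
- ctrl.job_done(): hands the job in, once; it reports no verdict.
Trained networks look in the newest picture that a camera, given by its name, has taken for a name from the list of things; names that differ only in an ending like _2 or _b are one class to them, and where a whole thing is asked for, a point or a joint stands for the part that bears it (a point fixed in the world has none). Each returns a list of dicts, best first, with "p" (0 to 1); they miss things now and then, are a little off and sometimes report something else, mostly with a low value. They report only what shows in the picture. A call takes as long as a camera call. They do not tell look-alikes from the thing itself.
- finder.find_in(camera, thing): "point" ([column, row] in pixels, amid what is visible of it).
- finder.silhouettes(camera, thing): "pixels" (480x640 bool, what is visible of it) and "point" ([column, row] in pixels, amid what is visible of it).
- finder.landmark_of(camera, thing): "point" ([column, row] in pixels: a listed point, or the origin of a listed thing).
The state is a dict: "time_s": time; "joint_pos": joint angles; "joint_vel": joint speeds; "effort": joint torques, N m; "ee_pos": TCP position; "orientation": TCP orientation; "ft_force": force on the tool from outside, world axes, zero at the start; "ft_torque": the same for the moment, N m; "grip_width": opening from 0.0 (shut) to 1.0 (fully open).
Only numpy, scipy, OpenCV 4.12 (cv2) and the standard library are available. Lean on these libraries where they do the work, as an engineer would, in place of code of your own. Each camera call takes 0.05 s, during which the arm holds its last target.

## Working session

There is one attempt and no reset: what is moved stays moved. The work goes in short steps, Python scripts to look and compute and a tool call to move; the robot and the scene stay as the last step left them, time stands still between calls to the robot, and variables do not carry over. Pictures are saved under pics/ and viewed, and the job is handed in when it is done.

Besides the shell and the picture viewer there is one more tool, called after "Emit:" as name(argument=value, ...), one argument or row to a line, values as JSON. step_arm: Moves the arm, as the interface text tells. Its arguments: {"type":"object","properties":{"rows":{"type":"array","items":{"type":"array","items":{"type":"array","items":{"type":"number"}}}}},"required":["rows"]}

```bash
mkdir -p pics
cat > h.py <<'E'
import numpy as np, cv2
from bench import ctrl, eyes, finder
def snap(c,n):
    im=eyes.read_camera(c); cv2.imwrite(f'pics/{n}.png',im[:,:,::-1]); return im
E
python3 - <<'E'
from h import *
np.set_printoptions(precision=4,suppress=True)
for c in('side','top'):
    snap(c,c+'0'); i=eyes.camera_info(c); print(c,i['mtx'].tolist(),i['k1']); print(i['R'],i['t'], -i['R'].T@i['t'])
s=ctrl.get_state(); print(s)
E
```

```text
side [[469.99159958944847, 0.0, 319.2061876519413], [0.0, 469.99159958944847, 231.63633065738665], [0.0, 0.0, 1.0]] 0.03588434976460556
[[ 0.7843 -0.6203  0.0026]
 [-0.387  -0.4926 -0.7794]
 [ 0.4848  0.6103 -0.6265]] [-0.461   0.3001  1.0058] [-0.0099 -0.7521  0.8652]
top [[543.3733576536565, 0.0, 311.51857017782606], [0.0, 543.3733576536565, 241.2974434531301], [0.0, 0.0, 1.0]] -0.05646284510840986
[[ 0.0075 -0.9999  0.0144]
 [-0.9928 -0.0092 -0.1192]
 [ 0.1193 -0.0134 -0.9928]] [-0.0737  0.5631  1.3071] [ 0.4036 -0.051   1.3658]
{'time_s': 0.1, 'joint_pos': array([1.216 , 0.0874, 0.1752, 1.6598, 0.    , 1.5708]), 'joint_vel': array([ 0.002 , -0.0026,  0.0033, -0.0007,  0.0006,  0.0011]), 'effort': array([ -0.0012, -52.1561,  46.5655,   0.0161,  -0.0001,   0.    ]), 'ee_pos': array([0.191 , 0.5156, 0.2556]), 'orientation': array([-3.1404, -0.    ,  2.7868]), 'ft_force': array([-0.36  , -0.3187,  0.2151]), 'ft_torque': array([ 0.0063, -0.0183,  0.0413]), 'grip_width': 1.000781621256904}
```

View pics/side0.png

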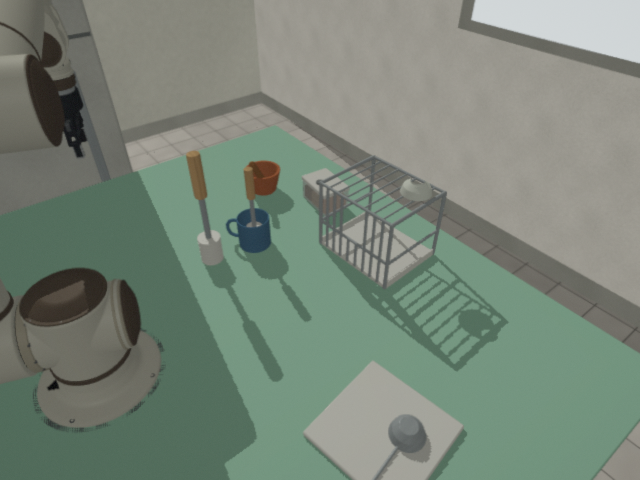

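View pics/top0.png

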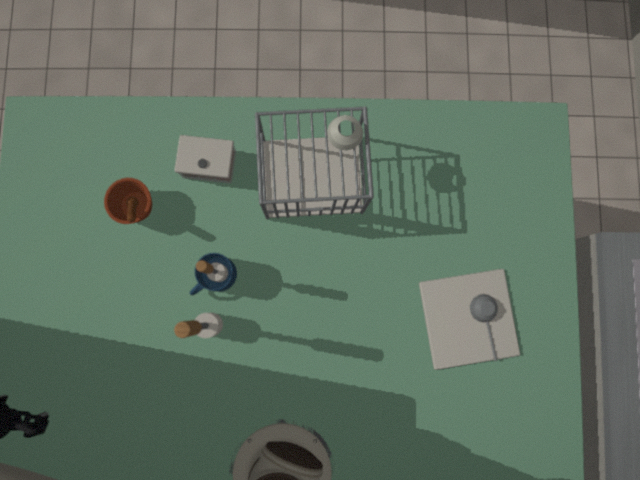

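```bash
cat >> h.py <<'E'
from scipy.optimize import least_squares
I={c:eyes.camera_info(c) for c in('side','top')}
def proj(c,X):
    i=I[c]; P=np.asarray(X,float).reshape(-1,3)@np.asarray(i['R']).T+i['t']; s=P[:,:2]/P[:,2:]
    s=s*(1+i['k1']*(s**2).sum(1,keepdims=True)); m=i['mtx']
    return np.c_[s[:,0]*m[0][0]+m[0][2], s[:,1]*m[1][1]+m[1][2]]
def tri(ps,pt):
    f=lambda X: np.r_[proj('side',X)[0]-ps,proj('top',X)[0]-pt]
    r=least_squares(f,[.4,0,.1]); return r.x, np.abs(r.fun).max()
def onz(c,p,z):
    r=least_squares(lambda q: proj(c,[q[0],q[1],z])[0]-p,[.4,0.]); return r.x
E
python3 - <<'E'
from h import *
np.set_printoptions(precision=3,suppress=True)
D={}
for c in('side','top'):
    snap(c,c+'1')
    for t in['brush_grip','brush_tip','brush_neck','cup','rack_opening','rack','board','mortar','caddy']:
        r=finder.landmark_of(c,t); D[c,t]=r
        print(c,t,[(np.round(d['point'],1).tolist(),round(d['p'],2)) for d in r[:4]])
for t in['brush_grip','brush_tip','brush_neck','cup','rack_opening','rack','board','mortar','caddy']:
    for a in D['side',t][:3]:
        for b in D['top',t][:3]:
            X,e=tri(a['point'],b['point'])
            if e<8: print(t,X,round(e,1))
print(ctrl.get_state()['time_s'])
E
```

```text
side brush_grip [([197.0, 178.8], 0.85), ([250.7, 184.3], 0.73)]
side brush_tip [([211.8, 260.3], 0.77)]
side brush_neck [([208.3, 235.5], 0.92), ([253.8, 225.7], 0.75)]
side cup []
side rack_opening [([355.3, 222.4], 0.93)]
side rack [([353.2, 265.8], 0.86)]
side board [([380.7, 430.3], 0.83)]
side mortar [([265.5, 189.3], 0.6)]
side caddy [([324.4, 200.1], 0.65)]
top brush_grip [([206.1, 267.2], 0.84), ([187.1, 329.0], 0.58)]
top brush_tip [([214.3, 322.0], 0.76), ([219.1, 273.6], 0.61)]
top brush_neck [([208.6, 322.3], 0.88), ([211.6, 270.2], 0.58)]
top cup [([217.7, 267.6], 0.95)]
top rack_opening [([316.7, 209.1], 0.83)]
top rack [([307.5, 218.0], 0.86)]
top board [([466.2, 320.3], 0.56)]
top mortar [([137.9, 206.4], 0.81), ([219.3, 274.9], 0.43)]
top caddy [([209.4, 165.5], 0.97)]
brush_grip [0.357 0.184 0.254] 0.5
brush_grip [0.486 0.159 0.2  ] 0.4
brush_tip [ 0.359  0.174 -0.003] 2.3
brush_neck [0.361 0.173 0.084] 2.2
brush_neck [0.489 0.172 0.055] 0.3
rack_opening [ 0.628 -0.082  0.153] 2.8
rack [ 0.639 -0.065 -0.013] 4.5
board [ 0.373 -0.46   0.003] 0.5
mortar [0.654 0.373 0.003] 0.8
caddy [0.759 0.192 0.014] 0.4
1.1
```

Run:
```python
import cv2
a=cv2.imread('pics/top0.png'); cv2.imwrite('pics/topz.png',cv2.resize(a[90:350,90:390],None,fx=2.6,fy=2.3,interpolation=cv2.INTER_CUBIC))
a=cv2.imread('pics/side0.png'); cv2.imwrite('pics/sidez.png',cv2.resize(a[140:290,180:460],None,fx=2.8,fy=2.8,interpolation=cv2.INTER_CUBIC))
```

```text
(no output)
```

View pics/sidez.png

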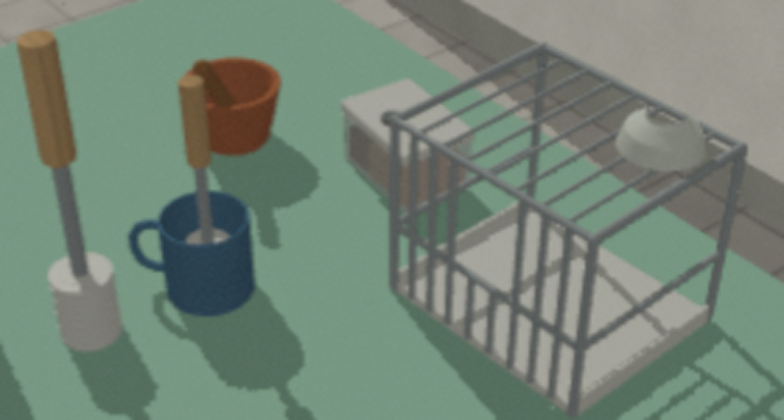

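View pics/topz.png

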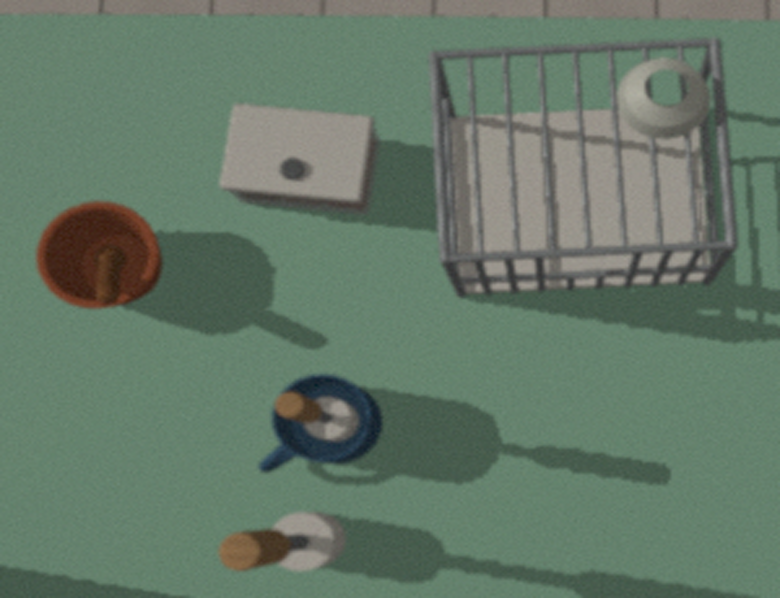

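Run:
```python
from h import *
np.set_printoptions(precision=4,suppress=True)
tz=lambda u,v:[90+u/2.6,90+v/2.3]
sz=lambda u,v:[180+u/2.8,140+v/2.8]
# upper corners FL FR BL BR in rack frame (+y is left); side view: FL(392,118) FR(592,238) BL(543,48) BR(742,148)
loc=np.array([[0,.12,.205],[0,-.12,.205],[.2,.12,.205],[.2,-.12,.205]])
T=np.array([tz(448,258),tz(728,248),tz(437,55),tz(716,43)])
S=np.array([sz(392,118),sz(592,238),sz(543,48),sz(742,148)])
def W(p,l=loc):
    c,s=np.cos(p[2]),np.sin(p[2]); return l@np.array([[c,s,0],[-s,c,0],[0,0,1]])+[p[0],p[1],0]
for n,w in(('both',(1,1)),('top',(0,1)),('side',(1,0))):
    f=lambda p:np.r_[w[1]*(proj('top',W(p))-T).ravel(),w[0]*(proj('side',W(p))-S).ravel()]
    r=least_squares(f,[.63,-.07,0]); print(n,r.x,np.round(r.fun,1))
# overlay
p=least_squares(lambda p:np.r_[(proj('top',W(p))-T).ravel(),(proj('side',W(p))-S).ravel()],[.63,-.07,0]).x
op=np.array([[0,y,z] for y,z in((-.038,.089),(.038,.089),(.038,.201),(-.038,.201))])
for c,nm,box in(('top','top0',(90,90)),('side','side0',(180,140))):
    a=cv2.imread(f'pics/{nm}.png'); f=(2.6,2.3) if c=='top' else (2.8,2.8)
    h,w=(260,300) if c=='top' else (150,280)
    a=cv2.resize(a[box[1]:box[1]+h,box[0]:box[0]+w],None,fx=f[0],fy=f[1],interpolation=cv2.INTER_CUBIC)
    def dr(pts,col,cl=True):
        q=((proj(c,pts)-box)*f).astype(np.int32); cv2.polylines(a,[q],cl,col,1)
    dr(W(p,op),(0,0,255)); dr(W(p,loc[[0,1,3,2]]),(255,0,0))
    th=np.linspace(0,6.28,40)
    x,y=.487,.167
    for R,z,col in((.045,.09,(0,255,255)),(.045,0,(0,255,255)),(.012,.244,(0,255,0)),(.012,.154,(0,255,0)),(.022,.059,(255,0,255))):
        dr(np.c_[x+R*np.cos(th),y+R*np.sin(th),0*th+z],col)
    cv2.imwrite(f'pics/ov_{c}.png',a)
```

```text
both [ 0.6345 -0.0755  0.0581] [-1.6  0.1  0.9 -0.8 -0.8 -0.2 -0.4  0.4  0.8  1.1 -0.2  1.5  0.4  0.1
  0.   0.7]
top [ 0.6342 -0.0764  0.0566] [-1.2  0.1  1.3 -0.6 -0.3 -0.1  0.2  0.6  0.   0.  -0.   0.   0.   0.
  0.   0. ]
side [ 0.6366 -0.0727  0.0613] [-0.  -0.  -0.  -0.  -0.  -0.  -0.  -0.   0.7  0.4 -0.3  0.4 -0.  -0.6
 -0.4 -0.3]
```

View pics/ov_side.png

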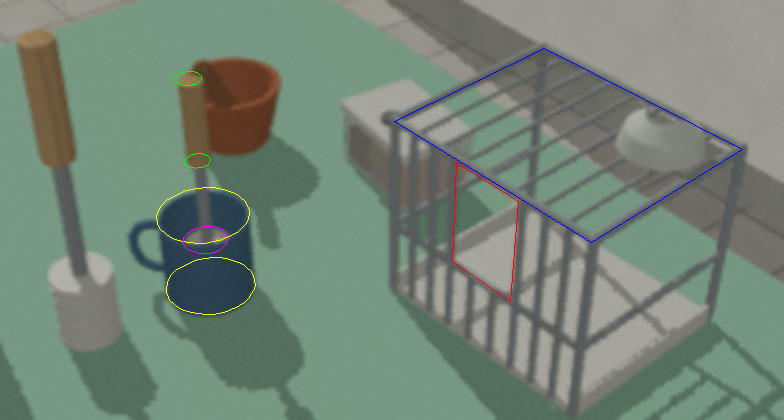

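View pics/ov_top.png

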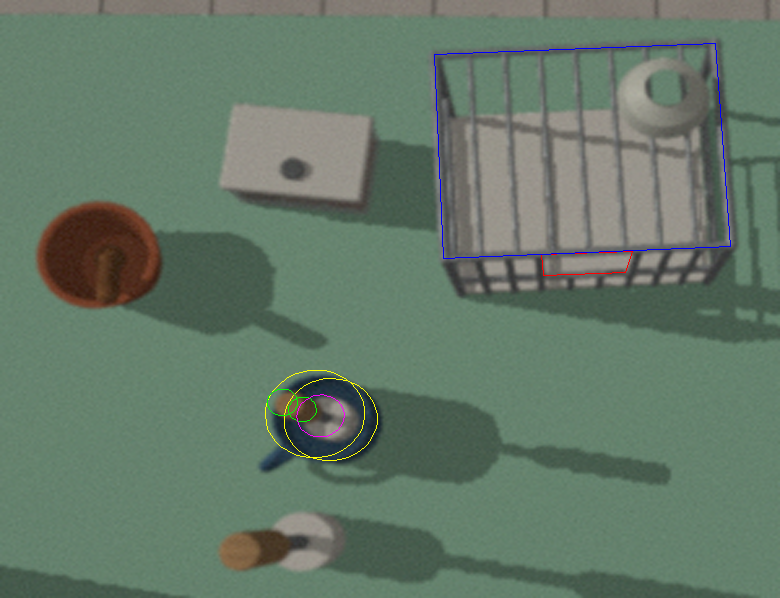

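```bash
python3 - <<'E'
from h import *
np.set_printoptions(precision=4,suppress=True)
tz=lambda u,v:np.array([90+u/2.6,90+v/2.3]); sz=lambda u,v:np.array([180+u/2.8,140+v/2.8])
# brush: top centre of handle
print(tri(sz(192,79),tz(291,405)))
# silhouettes overlay fit of cup
for c in('top','side'):
    snap(c,c+'2')
    for t in('cup','brush_grip'):
        for m in finder.silhouettes(c,t)[:3]:
            ys,xs=np.nonzero(m['pixels']); print(c,t,round(m['p'],2),len(xs),xs.min(),xs.max(),ys.min(),ys.max())
            np.save(f'm_{c}_{t}_{int(m["point"][0])}.npy',m['pixels'])
E
ls *.npy
```

```text
(array([0.4851, 0.159 , 0.248 ]), np.float64(0.406801136236993))
top cup 0.6 901 189 236 253 295
top brush_grip 0.86 448 196 227 261 281
top brush_grip 0.71 869 175 222 313 337
side cup 0.92 1284 226 270 208 252
side cup 0.36 843 248 280 160 195
side brush_grip 0.62 1587 186 223 151 264
side brush_grip 0.59 428 244 259 167 226
m_side_brush_grip_204.npy
m_side_brush_grip_253.npy
m_side_cup_254.npy
m_side_cup_264.npy
m_top_brush_grip_199.npy
m_top_brush_grip_214.npy
m_top_cup_214.npy
```

Run:
```python
from h import *
np.set_printoptions(precision=4,suppress=True)
th=np.linspace(0,6.283,200)
def cyl(x,y,R,z0,z1): return np.r_[np.c_[x+R*np.cos(th),y+R*np.sin(th),0*th+z0],np.c_[x+R*np.cos(th),y+R*np.sin(th),0*th+z1]]
def f(p):
    P=cyl(*p,.045,0,.09); t=proj('top',P); s=proj('side',P)
    return [t[:,0].max()-236.5,t[:,1].min()-252.5,t[:,1].max()-292 if 0 else 0, s[:,0].max()-270.5,s[:,1].max()-252.5]
r=least_squares(f,[.485,.158]); print(r.x,r.fun)
bl=cv2.imread('pics/top2.png').astype(int); 
# head/handle overlay with brush at fit from handle side edges
ms=np.load('m_side_brush_grip_253.npy'); mt=np.load('m_top_brush_grip_214.npy')
def axis(m,c):
    ys,xs=np.nonzero(m); return ys,xs
def g(p):
    # handle only: top disc extents
    P=cyl(p[0],p[1],.012,.244,.154); s=proj('side',P); t=proj('top',P); H=cyl(p[0],p[1],.022,.059,.059); h=proj('top',H)
    return [s[:,1].min()-167+.5, s[:,0].min()-243.5,t[:,0].min()-195.5,t[:,1].min()-260.5, 0.5*(h[:,0].max()-227.5),.5*(h[:,1].max()-281.5)]
r2=least_squares(g,[.485,.158]); print(r2.x,r2.fun)
for c,nm,box in(('top','top2',(180,220)),('side','side2',(180,140))):
    a=cv2.imread(f'pics/{nm}.png'); k=5
    a=cv2.resize(a[box[1]:box[1]+120,box[0]:box[0]+120],None,fx=k,fy=k,interpolation=cv2.INTER_CUBIC)
    def dr(x,y,R,z,col):
        q=((proj(c,np.c_[x+R*np.cos(th),y+R*np.sin(th),0*th+z])-box+.5)*k).astype(np.int32); cv2.polylines(a,[q],True,col,1)
    for R,z in((.045,.09),(.045,0)): dr(*r.x,R,z,(0,255,255))
    for R,z in((.012,.244),(.012,.154),(.022,.059)): dr(*r2.x,R,z,(0,255,0))
    cv2.imwrite(f'pics/ov2_{c}.png',a)
a=np.hstack([cv2.imread('pics/ov2_top.png'),cv2.imread('pics/ov2_side.png')]); cv2.imwrite('pics/ov2.png',cv2.resize(a,(800,400)))
```

```text
[0.4837 0.1645] [-0.4219 -0.1873  0.      0.1291  0.7648]
[0.4849 0.1603] [ 0.4494 -0.3603  0.4974 -0.2407 -1.1359 -0.3006]
```

View pics/ov2.png

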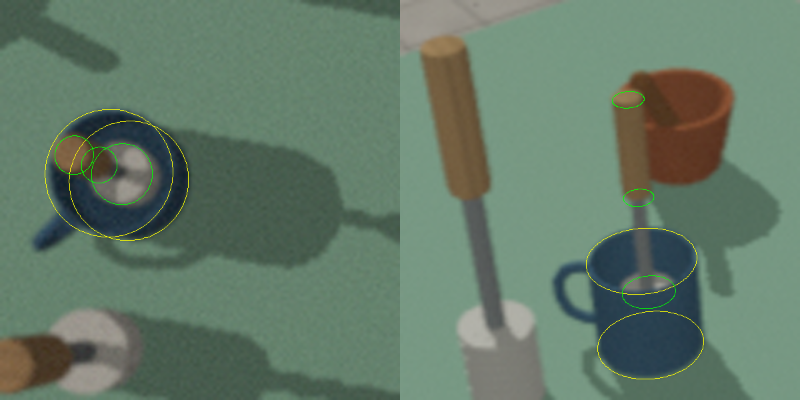

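The rack (origin 0.6345, −0.0755, yaw 0.058) overlays well. The cup is at about (0.484, 0.163) and the brush at about (0.485, 0.160). The large look-alike brush is at about (0.36, 0.175). First I'll raise the arm and turn it.

Emit:
step_arm(
  rows=[
    [[-1,0,0,-5,-0.118],[-1,0,0,-5,-0.118],[-1,0,0,-5,-0.118],[-1,0,0,0,0]],
  ],
)

```text
time_s: 1.9
ee_pos: [0.1912, 0.5162, 0.4105]
orientation: [3.135, 0.002, -3.141]
ft_force: [-0.6, -0.8, -0.8]
grip_width: 1.002
```

Emit:
step_arm(
  rows=[
    [[-1,-5,-2.5,0,0],[-1,-5,-2.5,0,0],[-1,-5,-2.5,0,0],[-1,-5,-2.5,0,0],[-1,-3,-5,0,0],[-1,-3,-5,0,0],[-1,-3.0,-5,0,0],[-1,0,0,0,0]],
  ],
)

```text
time_s: 2.9
ee_pos: [0.4824, 0.2624, 0.4054]
orientation: [-3.141, -0.001, 3.135]
ft_force: [-0.3, 1.4, -0.2]
grip_width: 1.0
```

Run:
```python
from h import *
snap('side','side3')
```

```text
(no output)
```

View pics/side3.png

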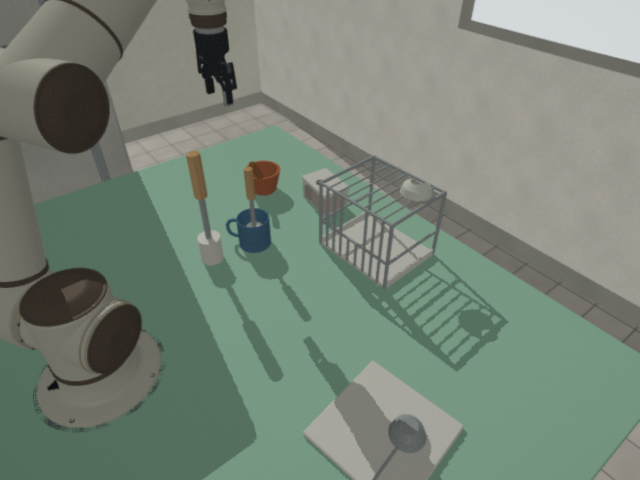

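Emit:
step_arm(
  rows=[
    [[-1,-0.2,-5.1,0,0],[-1,-0.1,-5.1,0,0],[-1,0,0,5,0],[-1,0,0,5,0],[-1,0,0,1,0],[-1,0,0,0,0]],
  ],
)

```text
time_s: 3.7
ee_pos: [0.4835, 0.1643, 0.2972]
orientation: [3.141, 0.0, -3.141]
ft_force: [-1.0, -0.3, 0.5]
grip_width: 1.002
```

Run:
```python
from h import *
a=snap('side','side4')[60:300,120:440]; b=snap('top','top4')[130:370,60:380]
cv2.imwrite('pics/c4.png',cv2.resize(np.hstack([a,b]),(800,300))[:,:,::-1])
```

```text
(no output)
```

View pics/c4.png

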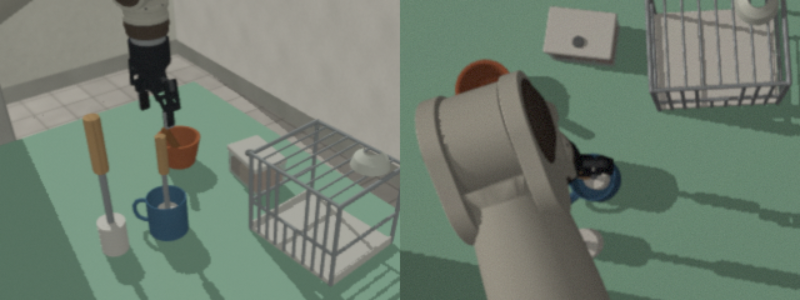

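Emit:
step_arm(
  rows=[
    [[-1,-0.2,-0.4,2.5,0],[-1,0,0,2.5,0],[-1,0,0,2.5,0],[-1,0,0,1.1,0],[-1,0,0,0,0]],
  ],
)

```text
time_s: 4.42
ee_pos: [0.4861, 0.1597, 0.2111]
orientation: [3.141, 0.001, 3.141]
ft_force: [0.2, -0.0, 0.7]
grip_width: 1.0
```

Run:
```python
from h import *
a=snap('side','side5')[100:270,160:360]; 
cv2.imwrite('pics/c5.png',cv2.resize(a,(700,595))[:,:,::-1])
```

```text
(no output)
```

View pics/c5.png

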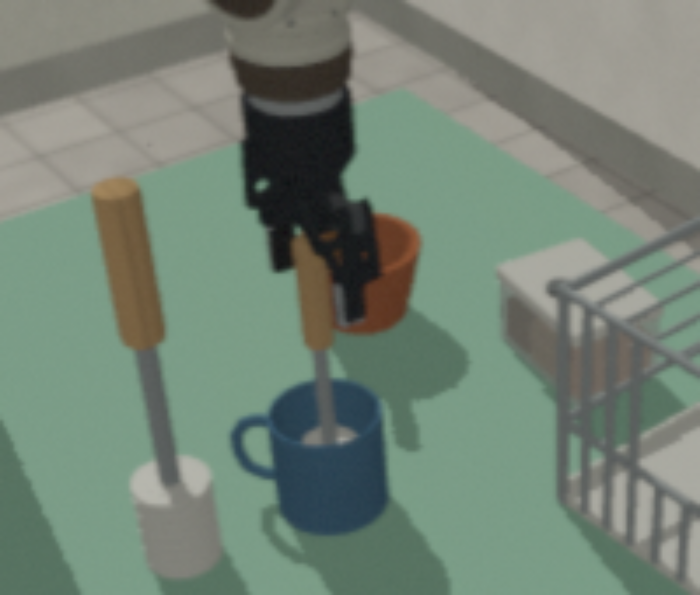

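The handle (around 310, 290) sits between the open jaws, so I'll close.

Emit:
step_arm(
  rows=[
    [[1,0,0,0,0],[1,0,0,0,0],[1,0,0,0,0],[1,0,0,0,0],[1,0,0,0,0],[1,0,0,0,0]],
  ],
)

```text
time_s: 5.22
ee_pos: [0.4859, 0.1596, 0.2105]
orientation: [3.141, 0.0, 3.141]
ft_force: [-1.0, 1.3, 3.4]
grip_width: 0.269
```

Emit:
step_arm(
  rows=[
    [[1,0,0,-2,0],[1,0,0,-2,0],[1,0,0,-2,0],[1,0,0,0,0],[1,0,0,0,0]],
  ],
)

```text
time_s: 5.85
ee_pos: [0.4856, 0.1594, 0.2692]
orientation: [-3.141, -0.001, 3.141]
ft_force: [0.2, 0.2, -1.2]
grip_width: 0.265
```

Run:
```python
from h import *
a=snap('side','side6')[100:270,160:360]; 
cv2.imwrite('pics/c6.png',cv2.resize(a,(700,595))[:,:,::-1])
```

```text
(no output)
```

View pics/c6.png

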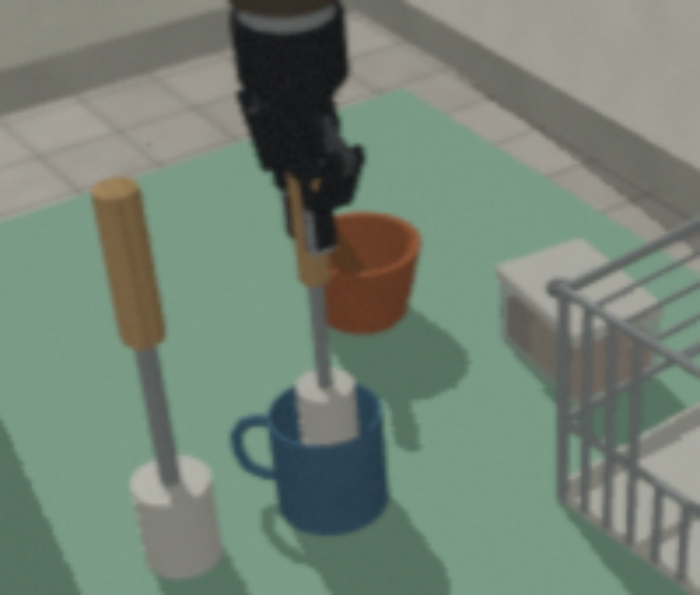

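Emit:
step_arm(
  rows=[
    [[1,0,0,2,0],[1,0,0,2,0],[1,0,0,1.7,0],[1,0,0,0,0],[1,0,0,0,0],[1,0,0,0,0]],
  ],
)

```text
time_s: 6.65
ee_pos: [0.486, 0.1595, 0.2138]
orientation: [3.141, 0.001, 3.141]
ft_force: [0.1, 0.7, -0.1]
grip_width: 0.262
```

Emit:
step_arm(
  rows=[
    [[1,0,0,-2,0],[1,0,0,-2,0],[1,0,0,-1.8,0],[1,0,0,0,0],[1,0,0,0,0]],
  ],
)

```text
time_s: 7.28
ee_pos: [0.4858, 0.1595, 0.2706]
orientation: [-3.141, -0.0, 3.141]
ft_force: [0.8, 0.1, -1.4]
grip_width: 0.266
```

Emit:
step_arm(
  rows=[
    [[1,0,0,2,0],[1,0,0,2,0],[1,0,0,1.8,0],[1,0,0,0,0],[1,0,0,0,0],[1,0,0,0,0]],
  ],
)

```text
time_s: 8.02
ee_pos: [0.4859, 0.1596, 0.2137]
orientation: [3.141, 0.0, 3.141]
ft_force: [1.1, -0.7, -1.7]
grip_width: 0.266
```

Run:
```python
from h import *
a=snap('side','side7')[100:270,160:360]; b=snap('top','top7')[180:350,120:320]
cv2.imwrite('pics/c7.png',cv2.resize(np.hstack([a,b]),(800,340))[:,:,::-1])
```

```text
(no output)
```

View pics/c7.png

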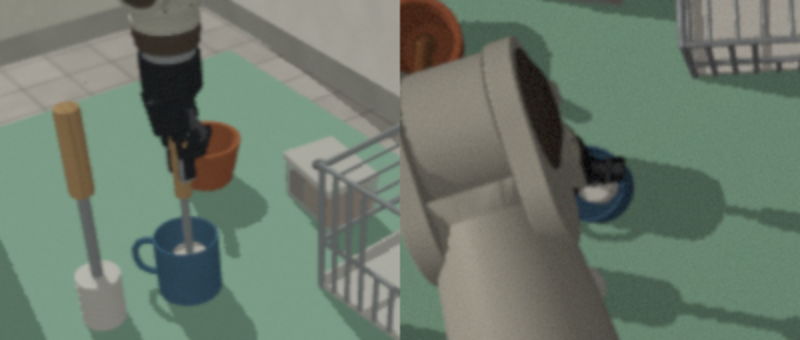

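Emit:
step_arm(
  rows=[
    [[1,0,0.6,0,0],[1,0,0.6,0,0],[1,0,0.4,0,0],[1,0,0,0,0]],
  ],
)

```text
time_s: 8.62
ee_pos: [0.4858, 0.1759, 0.2132]
orientation: [-3.142, -0.0, 3.141]
ft_force: [-0.7, -0.8, -1.0]
grip_width: 0.262
```

Run:
```python
from h import *
a=snap('side','side8')[100:270,160:360]; b=snap('top','top8')[180:350,120:320]
cv2.imwrite('pics/c8.png',cv2.resize(np.hstack([a,b]),(800,340))[:,:,::-1])
```

```text
(no output)
```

View pics/c8.png

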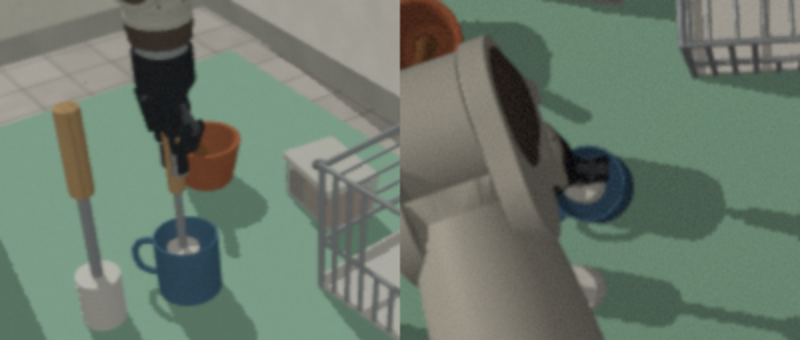

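Emit:
step_arm(
  rows=[
    [[1,0,0.3,0,0],[1,0,0,0.3,0],[1,0,0,0,0],[-0.65,0,0,0,0],[-0.65,0,0,0,0],[-0.65,0,0,0,0],[-0.65,0,0,0,0]],
  ],
)

```text
time_s: 9.6
ee_pos: [0.4858, 0.1785, 0.2104]
orientation: [3.142, 0.0, 3.141]
ft_force: [0.7, -0.3, 0.3]
grip_width: 0.83
```

Run:
```python
from h import *
a=snap('side','side9')[100:270,160:360]; b=snap('top','top9')[180:350,120:320]
cv2.imwrite('pics/c9.png',cv2.resize(np.hstack([a,b]),(800,340))[:,:,::-1])
```

```text
(no output)
```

View pics/c9.png

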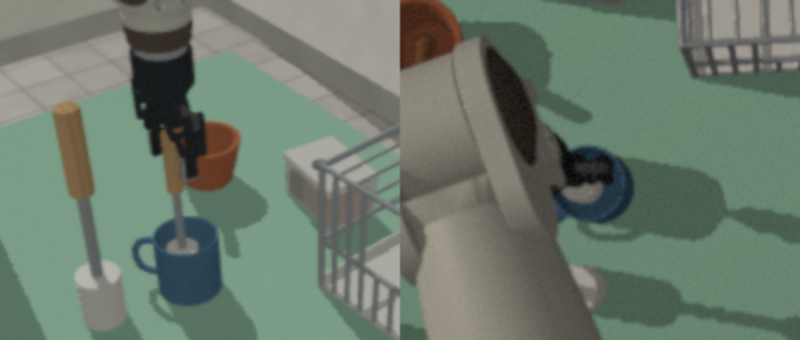

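Emit:
step_arm(
  rows=[
    [[-0.65,0,-1.5,0,0],[-0.65,0,-1.5,0,0],[-0.65,0,-1,0,0],[-0.65,0,-1,0,0],[-0.65,0,-1,0,0],[-0.65,0,0,0,0]],
  ],
)

```text
time_s: 10.45
ee_pos: [0.4858, 0.1179, 0.2103]
orientation: [3.142, 0.0, 3.14]
ft_force: [0.1, 0.9, -0.9]
grip_width: 0.824
```

Run:
```python
from h import *
a=snap('side','side10')[100:270,160:360]; b=snap('top','top10')[180:350,120:320]
cv2.imwrite('pics/c10.png',cv2.resize(np.hstack([a,b]),(800,340))[:,:,::-1])
```

```text
(no output)
```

View pics/c10.png

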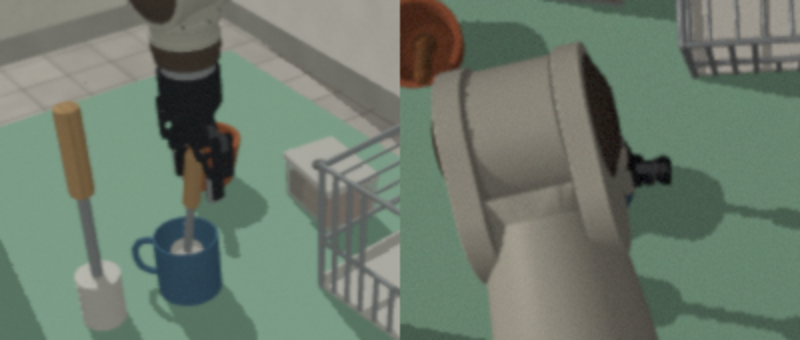

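Tipping is going as planned, with the handle leaning right and the cup unmoved. I'll continue.

Emit:
step_arm(
  rows=[
    [[-0.65,0,-1,0,0],[-0.65,0,-1,0,0],[-0.65,0,-1,0,0],[-0.65,0,-1,0,0],[-0.65,0,0,0,0]],
  ],
)

```text
time_s: 11.18
ee_pos: [0.4858, 0.0777, 0.2103]
orientation: [-3.142, 0.0, 3.14]
ft_force: [-0.2, 0.3, -0.0]
grip_width: 0.827
```

Run:
```python
from h import *
a=snap('side','side11')[100:270,160:360]; b=snap('top','top11')[180:350,120:320]
cv2.imwrite('pics/c11.png',cv2.resize(np.hstack([a,b]),(800,340))[:,:,::-1])
```

```text
(no output)
```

View pics/c11.png

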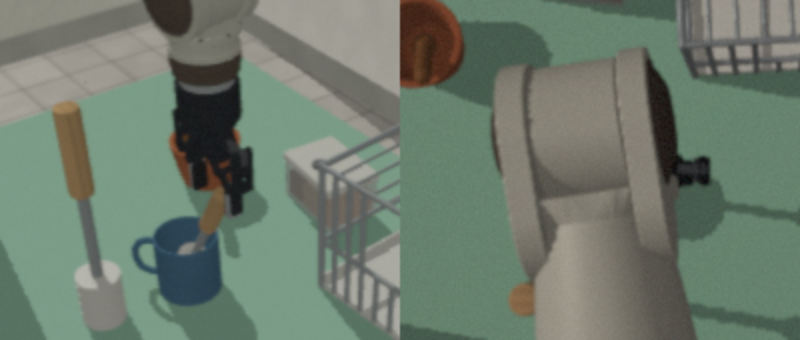

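Emit:
step_arm(
  rows=[
    [[-0.65,0,-1,0,0],[-0.65,0,-1,0,0],[-0.65,0,0,0,0]],
  ],
)

```text
time_s: 11.65
ee_pos: [0.4857, 0.0578, 0.2103]
orientation: [-3.142, 0.0, 3.14]
ft_force: [0.8, 0.5, 0.4]
grip_width: 0.825
```

Run:
```python
from h import *
a=snap('side','side12')[140:270,200:330]
cv2.imwrite('pics/c12.png',cv2.resize(a,(600,600),interpolation=cv2.INTER_CUBIC)[:,:,::-1])
```

```text
(no output)
```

View pics/c12.png

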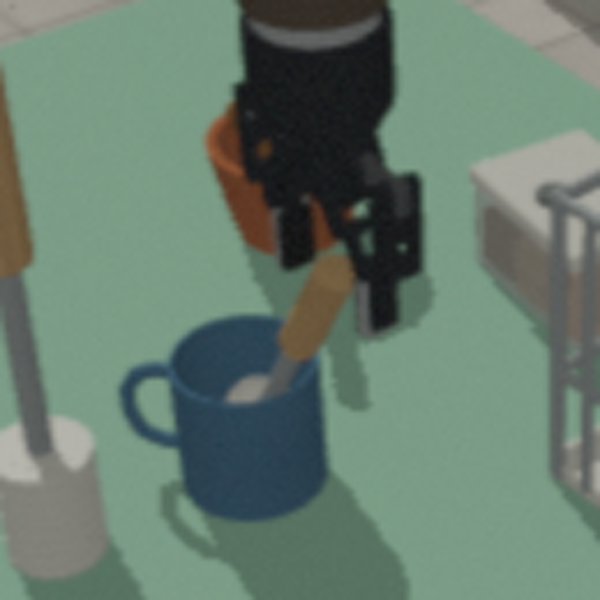

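Emit:
step_arm(
  rows=[
    [[-0.65,0,0,-1.5,0],[-0.65,0,0,-2,0],[-0.65,0,0,-4,0],[-1,0,0,-2,-0.175],[-1,0,0,0,-0.175],[-1,0,0,0,-0.175],[-1,0,0,0,-0.175]],
  ],
)

```text
time_s: 12.58
ee_pos: [0.4858, 0.0588, 0.3065]
orientation: [-3.141, 0.001, -2.436]
ft_force: [-0.3, -1.0, -0.2]
grip_width: 1.001
```

Run:
```python
from h import *
print(ctrl.get_state()['joint_pos'])
a=snap('side','side13')[140:270,200:330];b=snap('top','top13')[200:330,150:280]
cv2.imwrite('pics/c13.png',cv2.resize(np.hstack([a,b]),(800,400),interpolation=cv2.INTER_CUBIC)[:,:,::-1])
```

```text
[ 1.20373895e-01 -3.43662748e-02  1.50612914e-01  1.75470038e+00
  5.13181780e-05 -5.84951343e-01]
```

View pics/c13.png

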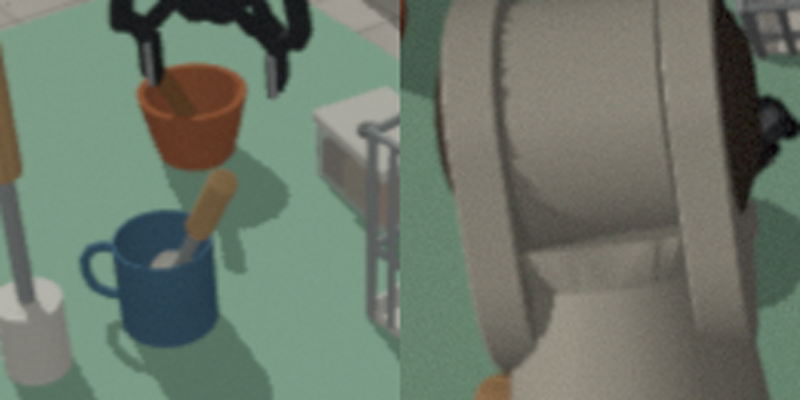

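Emit:
step_arm(
  rows=[
    [[-1,0,0,0,-0.175],[-1,0,0,0,-0.175],[-1,0,0,0,-0.175],[-1,0,0,0,-0.175],[-1,0,0,0,-0.165],[-1,0,0,0,0]],
  ],
)

```text
time_s: 13.42
ee_pos: [0.4857, 0.0586, 0.3058]
orientation: [-3.141, 0.0, -1.582]
ft_force: [0.7, -0.3, 0.1]
grip_width: 0.995
```

Emit:
step_arm(
  rows=[
    [[-1,6,0,0,0],[-1,6,0,0,0],[-1,6,0,0,0],[-1,0,0,0,0]],
  ],
)

```text
time_s: 13.92
ee_pos: [0.4841, -0.1248, 0.3052]
orientation: [3.141, -0.0, -1.589]
ft_force: [-1.0, 0.9, 0.1]
grip_width: 0.998
```

Run:
```python
from h import *
for c in('side','top'):
    snap(c,c+'14')
    for t in('brush_grip','cup'):
        for m in finder.silhouettes(c,t)[:3]:
            ys,xs=np.nonzero(m['pixels']); print(c,t,round(m['p'],2),len(xs),xs.min(),xs.max(),ys.min(),ys.max())
            np.save(f'n_{c}_{t}_{int(m["point"][0])}.npy',m['pixels'])
a=cv2.imread('pics/side14.png')[140:270,200:330];b=cv2.imread('pics/top14.png')[200:330,150:280]
cv2.imwrite('pics/c14.png',cv2.resize(np.hstack([a,b]),(800,400),interpolation=cv2.INTER_CUBIC))
```

```text
side brush_grip 0.92 1552 186 222 151 264
side brush_grip 0.86 266 251 276 195 226
side cup 0.83 1359 226 270 207 252
top brush_grip 0.82 894 174 222 313 337
top brush_grip 0.63 710 205 262 263 281
top cup 0.82 919 190 235 253 295
top cup 0.46 6919 419 519 269 369
```

View pics/c14.png

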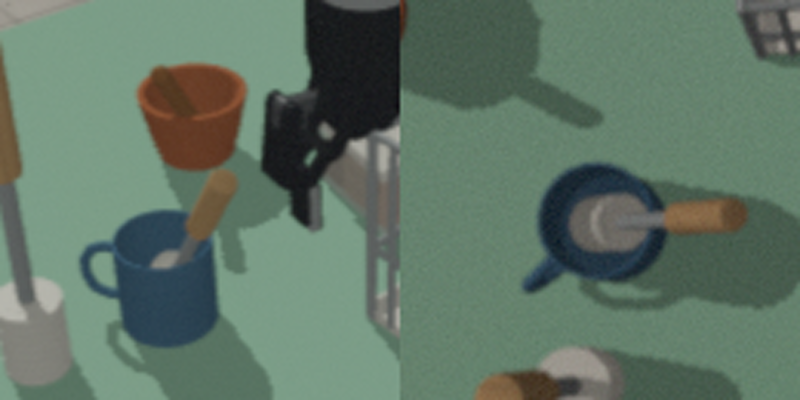

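Run:
```python
from h import *
np.set_printoptions(precision=4,suppress=True)
k=130/400
S=lambda u,v:np.array([200+u*k,140+v*k])-.3; T=lambda u,v:np.array([150+u*k,200+v*k])-.3
E,e1=tri(S(224,180),T(335,214)); B,e2=tri(S(199,232),T(268,219)); 
print(E,e1,B,e2); d=E-B; print(np.linalg.norm(d),d/np.linalg.norm(d),np.degrees(np.arccos(d[2]/np.linalg.norm(d))))
# fit whole model to 4 points
ob=np.r_[S(224,180),T(335,214),S(199,232),T(268,219)]
def pts(p):
    x,y,th,ph=p; u=np.array([np.sin(th)*np.cos(ph),np.sin(th)*np.sin(ph),np.cos(th)]); t=np.array([x,y,.004+.022*np.sin(th)]); return t,u
def f(p):
    t,u=pts(p); a,b=t+.24*u,t+.15*u
    return np.r_[proj('side',a)[0],proj('top',a)[0],proj('side',b)[0],proj('top',b)[0]]-ob
r=least_squares(f,[.485,.17,.6,-1.57]); t,u=pts(r.x); print(r.x,np.degrees(r.x[2:]),r.fun.round(1)); print('grip',t+.195*u,'end',t+.24*u)
```

```text
[0.4805 0.0449 0.2209] 0.24125328286777403 [0.4836 0.1003 0.1361] 0.6759391299659683
0.10136879834062906 [-0.0309 -0.5465  0.8369] 33.189802240124784
[ 0.4838  0.1807  0.5882 -1.5867] [ 33.7038 -90.9101] [ 0.2  1.  -1.1 -0.2 -0.6 -0.8  1.3 -0.1]
grip [0.4821 0.0725 0.1784] end [0.4817 0.0476 0.2159]
```

Emit:
step_arm(
  rows=[
    [[-1,-5.4,0.1,0,0.015],[-1,-5.4,0,0,0],[-1,-5.4,0,0,0],[-1,-3,0,0,0],[-1,0,0,4,0],[-1,0,0,2,0],[-1,0,0,0,0]],
  ],
)

```text
time_s: 15.1
ee_pos: [0.486, 0.0715, 0.2442]
orientation: [3.139, -0.0, -1.591]
ft_force: [-1.0, 0.5, 0.1]
grip_width: 0.999
```

Run:
```python
from h import *
s=ctrl.get_state(); print(s['ee_pos'],s['orientation'])
a=snap('side','side15')[120:270,200:350]
cv2.imwrite('pics/c15.png',cv2.resize(a,(600,600),interpolation=cv2.INTER_CUBIC)[:,:,::-1])
```

```text
[0.48596094 0.07145829 0.24418731] [ 3.13932967e+00 -3.47806156e-04 -1.59116638e+00]
```

View pics/c15.png

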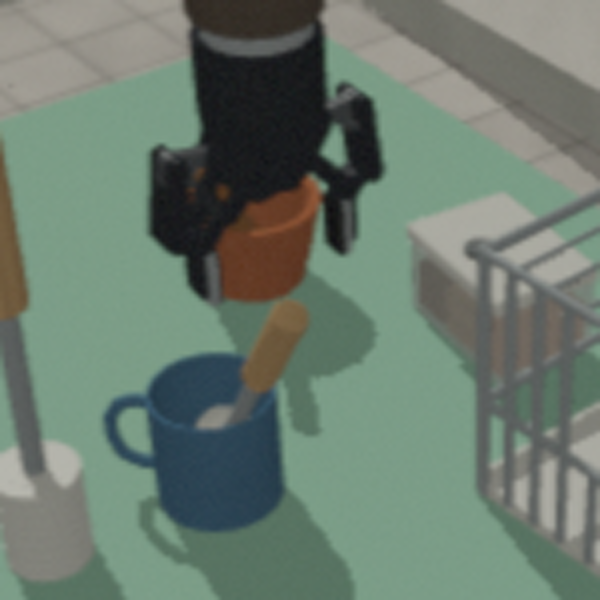

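Emit:
step_arm(
  rows=[
    [[-1,0.4,0.4,2,0],[-1,0,0,2,0],[-1,0,0,1.1,0],[-1,0,0,0,0],[-1,0,0,0,0]],
  ],
)

```text
time_s: 15.78
ee_pos: [0.4832, 0.0667, 0.1954]
orientation: [-3.14, 0.0, -1.592]
ft_force: [0.9, 0.6, 0.6]
grip_width: 1.0
```

Run:
```python
from h import *
a=snap('side','side16')[120:270,200:350]
cv2.imwrite('pics/c16.png',cv2.resize(a,(600,600),interpolation=cv2.INTER_CUBIC)[:,:,::-1])
```

```text
(no output)
```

View pics/c16.png

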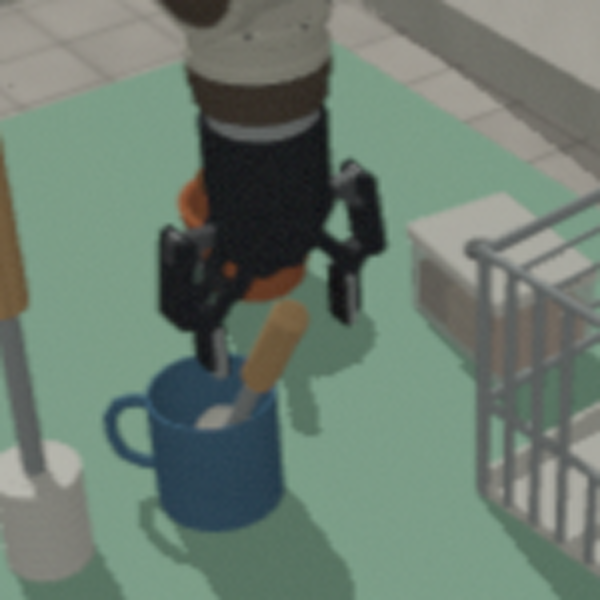

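Run:
```python
from h import *
for X in((.483,.067,.189),(.483,.067,.17),(.4821,.0725,.1784)): print((proj('side',X)[0]-[200,120])*4)
```

```text
[277.40635323 337.84278625]
[279.35965198 362.66859902]
[272.38103979 348.19984006]
```

Emit:
step_arm(
  rows=[
    [[1,0,0,0.3,0],[1,0,0,0,0],[1,0,0,0,0],[1,0,0,0,0],[1,0,0,0,0],[1,0,0,0,0]],
  ],
)

```text
time_s: 16.58
ee_pos: [0.4828, 0.0666, 0.1914]
orientation: [-3.141, -0.0, -1.592]
ft_force: [-0.2, -0.2, 2.3]
grip_width: 0.264
```

Run:
```python
from h import *
a=snap('side','side17')[120:270,200:350]
cv2.imwrite('pics/c17.png',cv2.resize(a,(600,600),interpolation=cv2.INTER_CUBIC)[:,:,::-1])
```

```text
(no output)
```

View pics/c17.png

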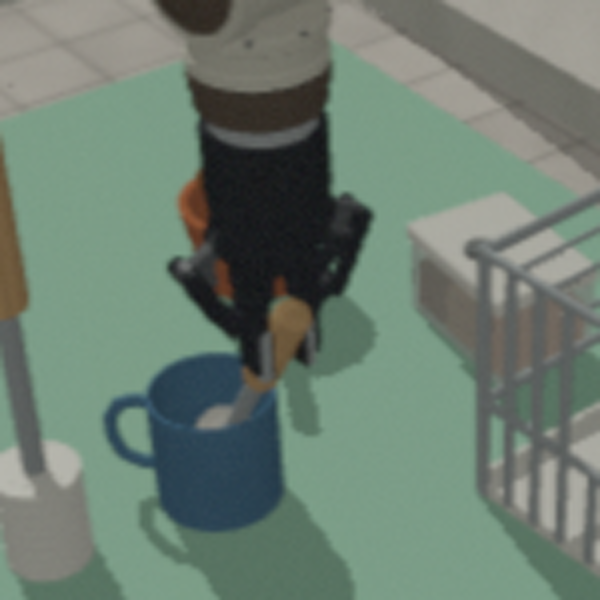

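Gripped at the handle, jaw width about 23 mm, with the tilt kept. Next is the lift.

Emit:
step_arm(
  rows=[
    [[1,0,0,-1,0],[1,0.3,0,-2,0],[1,0.3,0,-2,0],[1,0,0,-2,0],[1,0,0,-2,0],[1,0,0,-2,0],[1,0,0,-2,0],[1,0,0,0,0]],
  ],
)

```text
time_s: 17.62
ee_pos: [0.4831, 0.0606, 0.3229]
orientation: [-3.139, 0.0, -1.592]
ft_force: [0.3, -1.5, -0.8]
grip_width: 0.265
```

Run:
```python
from h import *
a=snap('side','side18')[80:270,180:370]
cv2.imwrite('pics/c18.png',cv2.resize(a,(600,600),interpolation=cv2.INTER_CUBIC)[:,:,::-1])
```

```text
(no output)
```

View pics/c18.png

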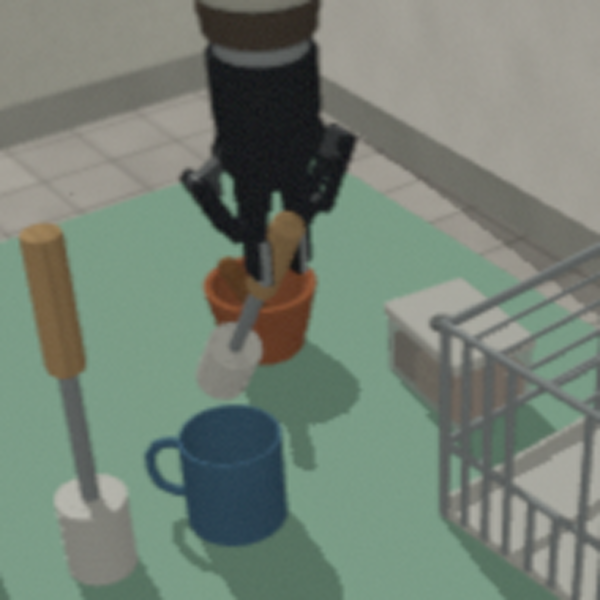

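Emit:
step_arm(
  rows=[
    [[1,5,0.9,0,0],[1,5,0.9,0,0],[1,4.7,0.7,0,0],[1,0,0,0,0.17],[1,0,0,0,0.17],[1,0,0,0,0.17],[1,0,0,0,0.17],[1,0,0,0,0.17]],
  ],
)

```text
time_s: 18.68
ee_pos: [0.4542, -0.0858, 0.3202]
orientation: [3.14, -0.001, -2.448]
ft_force: [-0.3, -0.0, -0.9]
grip_width: 0.27
```

Emit:
step_arm(
  rows=[
    [[1,0,0,0,0.17],[1,0,0,0,0.17],[1,0,0,0,0.17],[1,0,0,0,0.13],[1,0,0,0,0],[1,0,0,0,0]],
  ],
)

```text
time_s: 19.42
ee_pos: [0.4543, -0.0858, 0.3208]
orientation: [3.141, -0.001, -3.08]
ft_force: [0.0, -0.5, -1.1]
grip_width: 0.268
```

Run:
```python
from h import *
s=ctrl.get_state(); print(s['ee_pos'],s['orientation'])
a=snap('side','side19')[80:320,160:480];b=snap('top','top19')[80:320,160:480]
cv2.imwrite('pics/c19.png',cv2.resize(np.hstack([a,b]),(800,300),interpolation=cv2.INTER_CUBIC)[:,:,::-1])
```

```text
[ 0.45432835 -0.08583233  0.32079252] [ 3.14140863e+00 -7.36829937e-04 -3.07954074e+00]
```

View pics/c19.png

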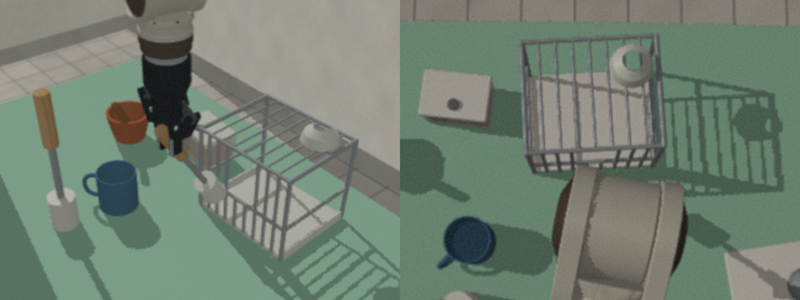

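```bash
cat >> h.py <<'E'
RO=np.array([.6345,-.0755]); ry=.058
def brush(s,th=np.radians(33.7)):
    yaw=s['orientation'][2]; R=np.array([[np.cos(yaw),np.sin(yaw)],[np.sin(yaw),-np.cos(yaw)]]) # cols tool x,y
    p=s['ee_pos']; u=np.array([*(R@[np.sin(th),0]),np.cos(th)])
    g=np.array([p[0],p[1],p[2]-.006])
    L=.2036  # tip to grasp pt along
    tip=g-u*L; tip[:2]+=R@[-.001,.0014]
    return tip,u
def rk(X):
    d=X[:2]-RO; c,s=np.cos(ry),np.sin(ry); return np.array([c*d[0]+s*d[1],-s*d[0]+c*d[1],X[2]])
def ovl(name,th=np.radians(33.7),box=(180,80,460,290),k=2.8):
    s=ctrl.get_state(); im=snap('side',name); x0,y0,x1,y1=box
    a=cv2.resize(im[y0:y1,x0:x1,::-1],None,fx=k,fy=k,interpolation=cv2.INTER_CUBIC)
    tip,u=brush(s,th); e1=np.cross(u,[0,0,1.]); e1/=np.linalg.norm(e1); e2=np.cross(u,e1); an=np.linspace(0,6.28,40)[:,None]
    for l,R in((0,.022),(.055,.022),(.055,.006),(.15,.012),(.24,.012)):
        q=proj('side',tip+u*l+R*(np.cos(an)*e1+np.sin(an)*e2)); cv2.polylines(a,[((q-[x0,y0]+.5)*k).astype(np.int32)],True,(0,255,255),1)
    cv2.imwrite(f'pics/{name}z.png',a)
    for n,l in(('tip',0),('neck',.055),('grip',.195)): print(n,(tip+u*l).round(4),'rack',rk(tip+u*l).round(4))
E
python3 - <<'E'
from h import *
ovl('s20')
E
```

```text
tip [ 0.5681 -0.0775  0.1457] rack [-0.0664  0.0018  0.1457]
neck [ 0.5376 -0.0794  0.1914] rack [-0.097   0.0018  0.1914]
grip [ 0.4601 -0.0841  0.3079] rack [-0.1746  0.0015  0.3079]
```

View pics/s20z.png

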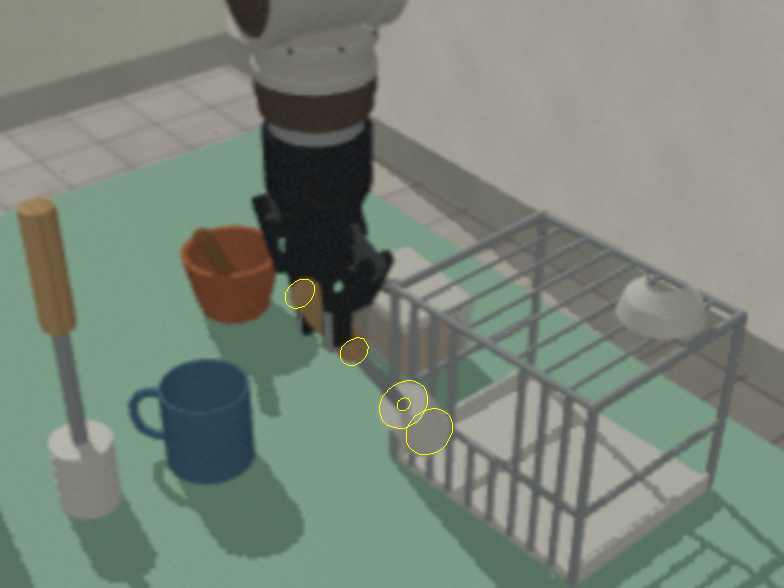

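Emit:
step_arm(
  rows=[
    [[1,0,0,-3.3,0],[1,0,0,-3.3,0],[1,0,0,-3.3,0],[1,0,0,0,0],[1,-1.3,0,1.95,0],[1,-1.3,0,1.95,0],[1,-1.3,0,1.95,0],[1,0,0,0,0]],
  ],
)

```text
time_s: 20.58
ee_pos: [0.4933, -0.0834, 0.3591]
orientation: [3.141, -0.004, -3.082]
ft_force: [-1.1, 1.4, -1.1]
grip_width: 0.267
```

Run:
```python
from h import *
ovl('s21'); print(ctrl.get_state()['ee_pos'],ctrl.get_state()['time_s'])
```

```text
tip [ 0.607  -0.0752  0.1837] rack [-0.0275  0.0019  0.1837]
neck [ 0.5765 -0.077   0.2295] rack [-0.058   0.0019  0.2295]
grip [ 0.499  -0.0817  0.346 ] rack [-0.1357  0.0017  0.346 ]
[ 0.49296175 -0.08345877  0.36065653] 20.625
```

View pics/s21z.png

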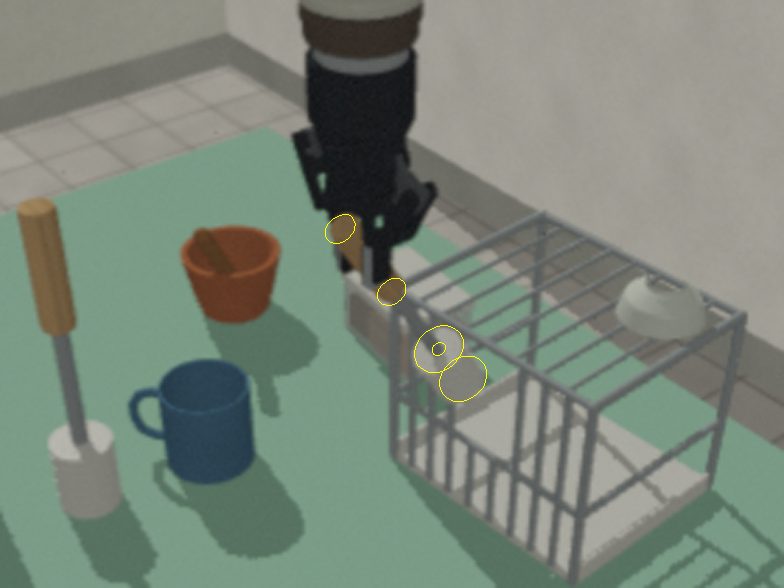

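Emit:
step_arm(
  rows=[
    [[1,-1.3,0,1.95,0],[1,-1.3,0,1.95,0],[1,0,0,0,0]],
  ],
)

```text
time_s: 21.0
ee_pos: [0.519, -0.082, 0.3221]
orientation: [3.141, -0.002, -3.082]
ft_force: [-0.8, 0.5, -0.6]
grip_width: 0.265
```

Run:
```python
from h import *
ovl('s22'); print(ctrl.get_state()['ft_force'],ctrl.get_state()['time_s'])
```

```text
tip [ 0.6327 -0.0738  0.1467] rack [-0.0017  0.0018  0.1467]
neck [ 0.6022 -0.0756  0.1924] rack [-0.0322  0.0018  0.1924]
grip [ 0.5247 -0.0802  0.3089] rack [-0.1099  0.0016  0.3089]
[-0.365022   0.057465  -0.1675802] 21.05
```

View pics/s22z.png

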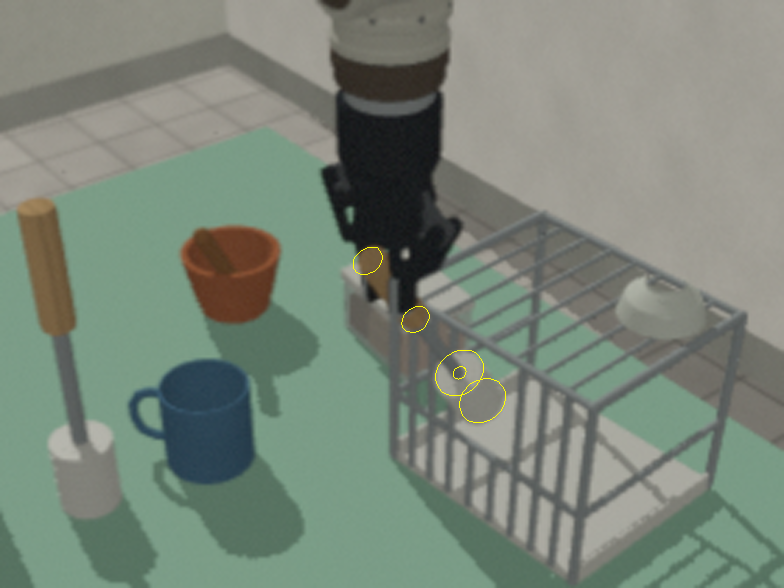

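Emit:
step_arm(
  rows=[
    [[1,-1.3,0,1.95,0],[1,-1.3,0,1.95,0],[1,-1.3,0,1.95,0],[1,0,0,0,0]],
  ],
)

```text
time_s: 21.55
ee_pos: [0.5583, -0.0795, 0.2621]
orientation: [3.141, -0.003, -3.082]
ft_force: [-0.1, -0.2, -1.3]
grip_width: 0.268
```

Run:
```python
from h import *
ovl('s23'); print(ctrl.get_state()['ft_force'],ctrl.get_state()['time_s'])
```

```text
tip [ 0.6719 -0.0714  0.0867] rack [0.0376 0.0019 0.0867]
neck [ 0.6415 -0.0732  0.1325] rack [0.0071 0.0019 0.1325]
grip [ 0.5639 -0.0778  0.2489] rack [-0.0706  0.0018  0.2489]
[ 0.28472221  0.15298054 -1.02960441] 21.6
```

View pics/s23z.png

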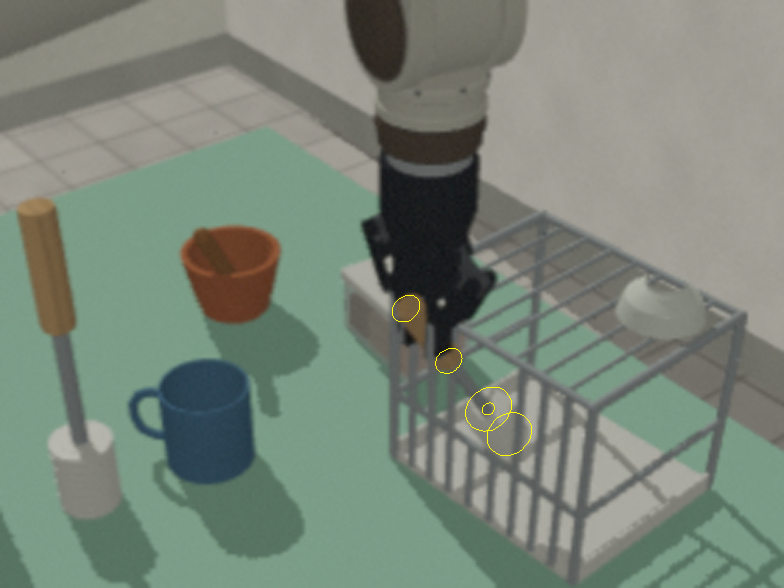

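Emit:
step_arm(
  rows=[
    [[1,-1.4,0,1.9,0],[1,-1.4,0,1.9,0],[1,0,0,0,0],[1,0,0,0,0],[1,0,0,0,0]],
  ],
)

```text
time_s: 22.22
ee_pos: [0.5862, -0.0781, 0.2271]
orientation: [-3.141, 0.001, -3.082]
ft_force: [-0.7, -0.6, -1.7]
grip_width: 0.262
```

Run:
```python
from h import *
ovl('s24'); s=ctrl.get_state();print(s['ft_force'],s['time_s'],np.abs(s['joint_vel']).max()); snap('top','top24')
```

```text
tip [ 0.6999 -0.07    0.0517] rack [0.0656 0.0017 0.0517]
neck [ 0.6695 -0.0718  0.0974] rack [0.0351 0.0017 0.0974]
grip [ 0.5919 -0.0764  0.2139] rack [-0.0426  0.0016  0.2139]
[ 0.01482125 -0.07655143 -0.08366711] 22.275 0.0016197818533213696
```

View pics/s24z.png

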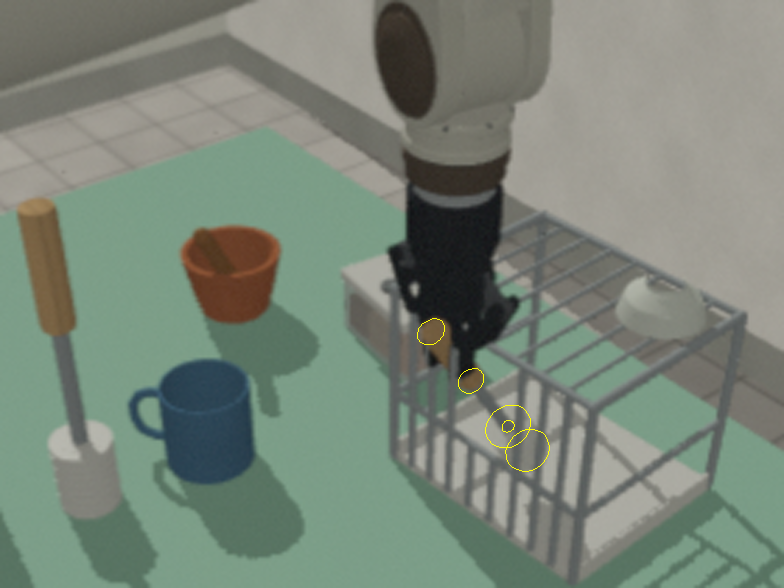

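View pics/top24.png

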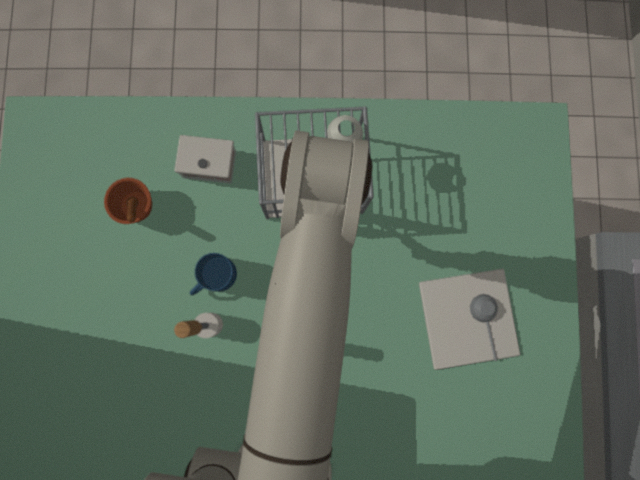

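```bash
python3 -c "
from bench import ctrl
print(ctrl.job_done())"
```

```text
the job is handed in; nothing more can be done
None
```

I scrubbed the cup with two strokes of about 57–59 mm each. I then leaned the brush on the cup's rim, gripped it again at about 34° off upright, and passed it head first through the middle opening of the rack. The job was handed in at about 22 s; no verdict is reported.

**Last checks:**
- **Brush position:** tip about 66 mm and stem end about 35 mm past the grid, and handle middle about 43 mm in front of it. The brush's outline overlaid the side image well.
- **Height in the rack:** the tip centre is about 52 mm above the counter, so the head's lowest edge is about 27 mm over the tray.
- **Contact:** the arm was still, the wrist force was under 2 N, and the jaws were holding at handle width.
- **Other objects:** in the last pictures the cup stood upright at its starting place. The mortar, caddy, board, strainer and large brush looked unmoved.

**What I could not check:** the arm hid the brush from the top camera at the end. Its final pose therefore rests on the side view and the tool readings. No check failed.

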